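Close a lock case in the sprung lever press

ROBOT

A 7-joint arm with a two-finger parallel gripper is mounted at the origin on a cart in front of the work surface, level with it; the furniture and walls round the work are solid. World frame = base frame: x ahead of the robot, y to its left, z up, the work surface at z = 0. Lengths are in mm, angles in degrees, forces in N, time in s.
With the tool pointing down it reaches from about 400 to 850 mm from the base axis. Payload 4.5 kg.
Tool frame: the origin (TCP) lies at the very end of the fingers, on their centre line; the grasp point (between the pads) lies 19 mm behind it; z points along the fingers, y is the line along which they close (so a half turn about z gives the same grasp; the last joint's range is limited). The gripper opens to 88 mm and grips with 3 to 60 N. Pads are 18 mm wide; open, the fingers measure 123 mm over their backs; the gripper's body (75 mm by 187 mm) begins 45 mm behind the grasp point.
Start: joints at [-64.011, 39.483, -11.15, 89.685, 9.013, 51.709, -12.324], TCP at [254.721, 570.766, 210.643] pointing down, gripper open.
Joint ranges: [-172.22, 172.22], [-26.19, 119.32], [-84.43, 86.54], [7.71, 146.69], [-57.33, 237.33], [2.42, 119.75], [-152.13, 152.13]. Speed limits (degrees/s): [147.25, 147.25, 180, 180, 180, 180, 180].

INTERFACE

Orientations are given as a 3x3 rotation matrix whose columns are the frame's x, y, z axes.
In Python, from workcell import r gives the robot as it stands. The module is installed in compiled form; this text tells all that it offers.
- The arm moves only by the tool drive_tool, never from a script. Its argument "motion" is a list of rows, each an object with "rot": the turn, a rotation vector about the world's x, y, z in degrees, a list of three; "translation": the shift along the world's x, y, z in m, a list of three; "hand": the finger opening in m, from 0 to 0.0881. A call has 1 to 8 rows; each row shifts and turns the commanded pose from where the row before left it; what a row does not reach is not made up. A row lasts 1/8 s, in which the tool goes at most 62.5 mm and 10.7 degrees, less where a joint would pass 70% of its speed; a pose out of reach is approached as far as the arm can. A call with a gripper value outside its range is refused whole. The fingers move at their own pace and stop on an object; "squeeze" is the grip in N (left out, the last holds). Time passes only in rows, so rows that do not move let the fingers close. It gives the time, the measured TCP pose, the force, the opening and the grip force at its end, in the units of the state.
- r.read_state(): the state, without advancing time (a new reading comes with each control period).
- r.grab_frame(name): name is "scene" or "top" or "wrist"; returns a dict with "img" (384x512x3 uint8, red, green, blue), "fx", "fy", "cx", "cy" (pixels), "pose" (4x4, takes a point from camera to world coordinates); the wrist camera has in their place "hand_eye" (4x4, takes a point from camera to tool coordinates, whose origin is the TCP and whose axes are the flange's). Camera axes: x right, y up, looking along -z (the intrinsics and any distortion apply to the point x, -y, -z); pixel columns grow to the right and rows downward; lengths in mm; the calibration is good to about 2 mm. A picture is of the moment at which its call begins: read the wrist's pose just before it. There is no depth.
- r.sign_off(): hands the job in; it is judged then, once.
The state is a dict: "time_s": time; "qpos": joint angles; "dq": joint speeds; "joint_torque": joint torques, N m; "tcp_pos": TCP position; "ee_rot": TCP orientation; "wrist_force": force on the tool from outside, world axes, zero at the start; "ft_torque": the same for the moment, N m; "grip_width": opening from 0.0 (shut) to 1.0 (fully open); "finger_force": force on a finger pad.
Only numpy, scipy, OpenCV 4.12 (cv2) and the standard library are available. Lean on these libraries where they do the work, as an engineer would, in place of code of your own. Each camera call takes 0.05 s, during which the arm holds its last target. There are 200 camera calls.

TASK

Close the lock case whose cover still stands proud on the bed of the lever press: slide it in under the ram until it butts against the end stop, then pull the press lever all the way down so that the ram presses the cover home. Ease the sprung lever slowly back up to rest without letting it fly, and draw the closed case straight back out to the front of the bed, wholly clear of the ram, flat and lengthwise on the bed. Do not disturb the finished case, the tin or the oil bottle.

Things in the scene. Friction and masses are not known exactly. Their poses are not given: they have to be found in the camera images.
- lock_case: the work: a loose flat steel lock case, 170 (its x) x 46 (its y) x 24 mm high, about 0.4 kg, the same end for end; at the start it lies lengthwise, a little askew, on the front of the press bed. Origin: centre of its underside. On top it carries the cover. It can be pushed on its near end face or pinched across the 46 mm width.
- cover (a joint): the case's cover, a steel plate 160 x 40 x 4 mm on four pins, centred over the case. Value: how far it has been pressed down in m; 0 = proud (a 10 mm gap, its top 38 mm above the case's underside), 0.010 = home (its top 28 mm above the underside). It resists with about 20 N of friction and stays where it is left.
- press: grey lever press fixed to the counter. Origin: on the counter straight below the ram. Bed: plate 15 mm thick, 110 mm wide, along the press's x from -255 (front, nearest the robot) to +105 mm; work slides in along +x. Column 44 x 48 mm, 200 mm high, at y = -80 mm; the head (44 mm in x, y -71 to +35 mm) overhangs the bed, z 100 to 200 mm. The ram hangs below it, 34 mm across.
- press_seat (a point): point on the bed's top (15 mm above the counter) under the ram: the origin of a fully seated case. Axes as the press. Two guide rails, 12 mm high, 52 mm apart inside (6 mm wider than the case), run from x = -20 to +85 mm, with a mouth flaring from there to 84 mm wide inside at x = -50 mm; the end stop's face is at x = +85 mm, so 85 mm of a seated case stand out before the ram axis.
- lever (a joint): press lever, rad; 0 = rest, up (35 degrees above level), grows as it is pulled down, 1.05 = end of stroke (25 below level). A spring returns it: the pull at the grip grows from 4 to 10 N, plus 4 N while the cover moves (from 0.7 rad). Let go at the bottom it flies up at 3 to 4 rad/s. The ram goes 30 mm down, from 20 mm above a proud cover to the height of a closed one.
- lever_grip (a point): centre of the lever's black cross grip, a bar of 24 mm diameter and 80 mm length lying along the press's x; it can be pushed down from above. It moves with the lever on an arc of 150 mm radius about lever_hinge, in the press's y-z plane, on the +y side. Keep clear of the black stand, 302 mm high, left of the bed's front (fixed).
- lever_hinge (a point): point on the lever's axis (which runs along the press's x) in the plane of the grip's centre: 155 mm above the counter, 15 mm beyond the ram axis (press +x). Axes as the press.
- finished_case: a bystander: the same kind of case already closed, 28 mm high, loose. Origin: centre of its underside.
- grease_tin: a bystander: flat round metal tin, 70 mm across, 24 mm high, loose. Origin: centre of its underside.
- oiler: a bystander: small cream oil bottle with a red spout, 45 mm across, 132 mm high, loose. Origin: centre of its underside.

How it is judged:
By the outcome, as a careful person would: the job done as asked, in the order asked, and still so for the second after the job is handed in, with the robot touching nothing.
It also fails if it takes over 72 s, if anything falls off the work surface, if the arm or the gripper's body presses on something with over 40 N, if the wrist force passes 120 N, or if a joint passes its speed limit or range.

## Working session

There is one attempt and no reset: what is moved stays moved. The work goes in short steps, Python scripts to look and compute and a tool call to move; the robot and the scene stay as the last step left them, time stands still between calls to the robot, and variables do not carry over. Pictures are saved under pics/ and viewed, at most 10 in all, crops included, and the job is handed in when it is done.

Besides the shell and the picture viewer there is one more tool, called after "Call:" as name([rows], argument=value, ...), one row to a line, values as JSON. drive_tool: Moves the arm, as the interface text tells. Its arguments: {"type":"object","properties":{"motion":{"type":"array","items":{"type":"object","properties":{"rot":{"type":"array","items":{"type":"number"}},"translation":{"type":"array","items":{"type":"number"}},"hand":{"type":"number"}}}},"squeeze":{"type":"number"}},"required":["motion"]}

```bash
mkdir -p pics
cat > h.py <<'E'
import numpy as np, cv2
from workcell import r
def ray(f,u,v,T=None):
    T=f["pose"] if T is None else T
    T=np.array(T); d=np.array([(u-f["cx"])/f["fx"],-(v-f["cy"])/f["fy"],-1.0])
    return T[:3,3],T[:3,:3]@d
def plane(f,u,v,z,T=None):
    o,d=ray(f,u,v,T); return o+d*(z-o[2])/d[2]
def tri(rays):
    A=np.zeros((3,3));b=np.zeros(3)
    for o,d in rays:
        d=d/np.linalg.norm(d);P=np.eye(3)-np.outer(d,d);A+=P;b+=P@o
    p=np.linalg.solve(A,b)
    return p,[np.linalg.norm(np.cross(p-o,d/np.linalg.norm(d))) for o,d in rays]
def proj(f,p,T=None):
    T=np.array(f["pose"] if T is None else T)
    c=T[:3,:3].T@(np.array(p)-T[:3,3]); return f["cx"]+f["fx"]*c[0]/-c[2], f["cy"]-f["fy"]*c[1]/-c[2]
def wristT(f):
    s=r.read_state();T=np.eye(4);T[:3,:3]=np.array(s["ee_rot"]);T[:3,3]=s["tcp_pos"];return T@np.array(f["hand_eye"])
E
python3 - <<'E'
from h import *
np.set_printoptions(precision=2,suppress=True)
ims=[]
for n in ("scene","top"):
    f=r.grab_frame(n); print(n,[f[k] for k in("fx","fy","cx","cy")],[k for k in f]);print(np.array(f["pose"]))
    cv2.imwrite(f"pics/{n}0.png",cv2.resize(f["img"][:,:,::-1],(800,600),interpolation=cv2.INTER_CUBIC)); np.save(f"pics/{n}0.npy",f,allow_pickle=True)
s=r.read_state();print(s)
E
```

```text
scene [474.1207043790131, 474.1207043790131, 251.84599058828124, 196.6797307625299] ['img', 'fx', 'fy', 'cx', 'cy', 'pose']
[[   0.65    0.46   -0.6  -162.34]
 [  -0.76    0.42   -0.5  -896.95]
 [   0.02    0.78    0.62  881.02]
 [   0.      0.      0.      1.  ]]
top [427.7487327354469, 427.7487327354469, 252.10688977497318, 193.69617762194395] ['img', 'fx', 'fy', 'cx', 'cy', 'pose']
[[   0.02    1.     -0.06  454.46]
 [  -1.      0.02   -0.   -308.85]
 [  -0.      0.06    1.   1072.49]
 [   0.      0.      0.      1.  ]]
{'time_s': 0.1, 'qpos': array([-64.01,  39.53, -11.15,  89.74,   9.01,  51.71, -12.33]), 'dq': array([-0.12, -0.17,  0.01, -0.11,  0.03,  0.02, -0.04]), 'joint_torque': array([ -0.  , -52.85,  -1.27, -15.38,  -0.05,   0.  ,   0.  ]), 'tcp_pos': array([254.52, 570.17, 209.9 ]), 'ee_rot': array([[-0.91,  0.41, -0.  ],
       [ 0.41,  0.91, -0.  ],
       [-0.  , -0.  , -1.  ]]), 'wrist_force': array([-0.18, -0.21, -0.49]), 'ft_torque': array([-0.04,  0.03, -0.01]), 'finger_force': 0.0, 'grip_width': 1.0027533821918015}
```

View pics/scene0.png

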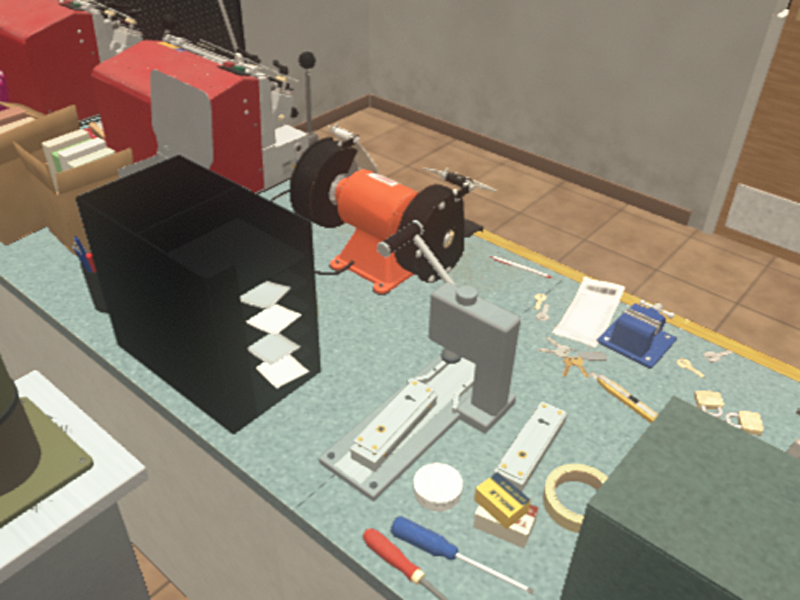

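View pics/top0.png

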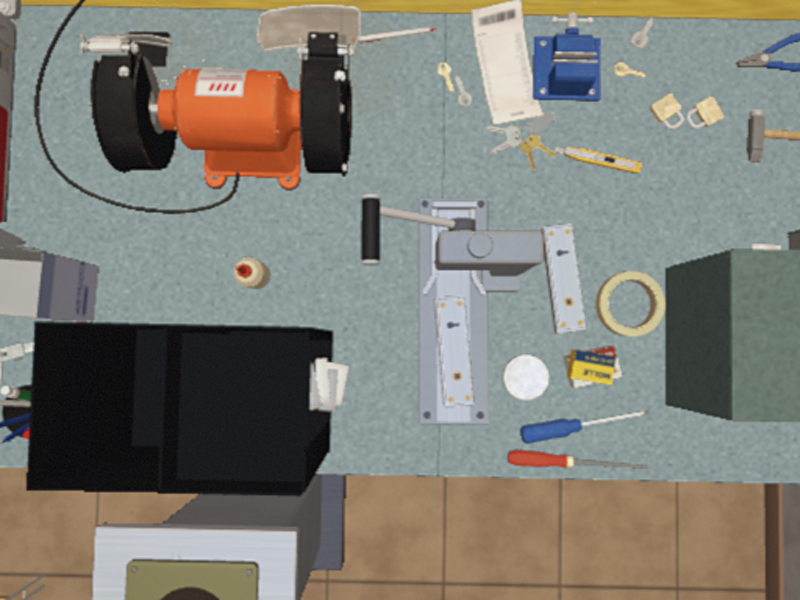

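The scene view shows the press, with the proud case at about (400,415), the finished case, the tin and the tall black stand. The top view shows the bed at columns 420-488 and rows 200-423, the case at (455,350), the black grip at (371,230), the oiler at (252,272), the tin at (526,377) and the finished case at (565,278). I'll enlarge the press in both views.

Run:
```python
from h import *
a=np.load("pics/top0.npy",allow_pickle=True).item()["img"][118:278,222:322,::-1]
b=np.load("pics/scene0.npy",allow_pickle=True).item()["img"][140:325,200:335,::-1]
a=cv2.resize(a,None,fx=3.7,fy=3.7,interpolation=cv2.INTER_CUBIC);b=cv2.resize(b,None,fx=3.15,fy=3.15,interpolation=cv2.INTER_CUBIC)
c=np.zeros((600,800,3),np.uint8);c[:a.shape[0],:a.shape[1]]=a;c[:b.shape[0],372:372+b.shape[1]]=b
cv2.imwrite("pics/crop0.png",c);print(a.shape,b.shape)
```

```text
(592, 370, 3) (583, 425, 3)
```

View pics/crop0.png

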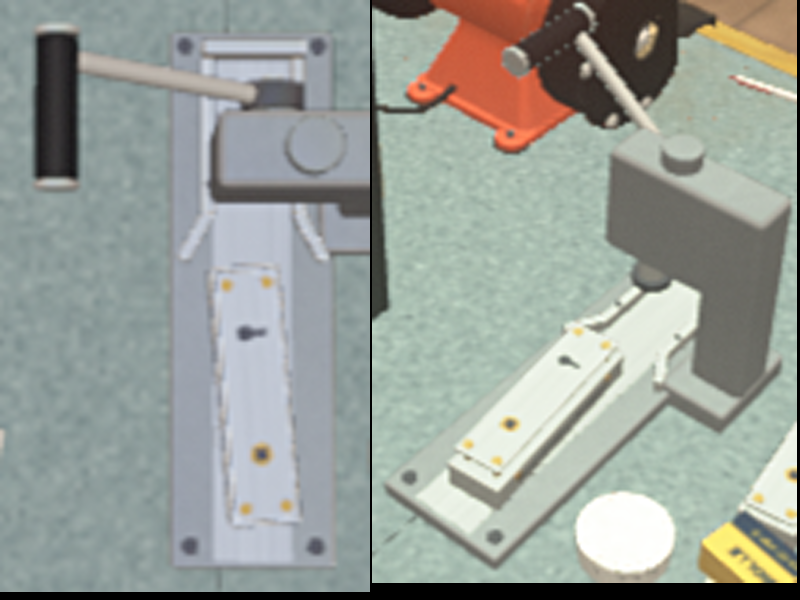

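The enlarged crop gives these positions:
- **Bed bolts:** top (190,546), (316,546), (185,46), (317,46); scene (409,477), (494,537).
- **Yellow cover screws:** top (227,286), (266,282), (246,510), (287,506); scene (578,331), (606,345), (466,445), (497,461).
- **Grip ends:** top (56,27) and (56,184); scene (587,14) and (515,60).

Next I'll refine these by masks and triangulate.

Run:
```python
from h import *
np.set_printoptions(precision=1,suppress=True)
t=np.load("pics/top0.npy",allow_pickle=True).item();s=np.load("pics/scene0.npy",allow_pickle=True).item()
def ref(f,u,v,kind,R=2.5):
    if kind is None: return np.array([u,v])
    im=f["img"].astype(float);yy,xx=np.mgrid[0:384,0:512];m=np.hypot(xx-u,yy-v)<=R
    w=(im.max(2)-im.min(2)) if kind=="y" else 255-im.mean(2)
    w=np.where(m,w-np.median(w[np.hypot(xx-u,yy-v)<=R+1.5]),0).clip(0);return np.array([(w*xx).sum(),(w*yy).sum()])/w.sum()
T=lambda u,v:(222+(u+.5)/3.7-.5,118+(v+.5)/3.7-.5)
S=lambda u,v:(200+(u-372+.5)/3.15-.5,140+(v+.5)/3.15-.5)
P={}
for n,k,a,b in [("boltFL","d",(190,546),(409,477)),("boltFR","d",(316,546),(494,537)),("cFL","y",(227,286),(578,331)),("cFR","y",(266,282),(606,345)),("cNL","y",(246,510),(466,445)),("cNR","y",(287,506),(497,461)),("gripN",None,(56,184),(515,60)),("gripF",None,(56,27),(587,14))]:
    ta=ref(t,*T(*a),k);sb=ref(s,*S(*b),k);p,e=tri([ray(t,*ta),ray(s,*sb)]);P[n]=p;print(n,ta,sb,p,np.array(e),"topz:",plane(t,*ta,15 if k=="d" else 38))
for n,a in [("boltBL",(185,46)),("boltBR",(317,46)),("boltFL",(190,546)),("boltFR",(316,546))]:
    print(n,plane(t,*ref(t,*T(*a),"d"),15))
# outline bed edges at z=15, top view
for n,a in [("FL",(172,566)),("FR",(333,566)),("BL",(172,35)),("BR",(333,35))]: print("edge",n,plane(t,*T(*a),15))
for n,a in [("cFL",(217,269)),("cFR",(280,265)),("cNL",(233,526)),("cNR",(299,521))]: print("cover",n,plane(t,*T(*a),53))
# bystanders
K=800/512
for n,a,z in [("stand c",(332,330),302),("stand c2",(330,490),302),("stand fl",(35,323),302),("oil",(245,270),132),("tin",(526,377),24),("fin",(565,278),28),("fin1",(545,228),28),("fin2",(572,226),28),("fin3",(556,332),28),("fin4",(585,328),28)]: print(n,plane(t,a[0]/K,a[1]/K,z))
print(s["pose"])
```

```text
boltFL [272.9 265.1] [211.4 291.2] [ 338.4 -359.9   13.5] [0.8 0.8] topz: [ 339.1 -360.4   15. ]
boltFR [306.9 265.2] [238.5 310.1] [ 340.  -443.7   13.2] [0.7 0.7] topz: [ 340.6 -444.    15. ]
cFL [282.8 194.7] [265.  244.8] [ 510.2 -378.9   51.6] [0.6 0.6] topz: [ 511.4 -380.2   38. ]
cFR [293.7 193.8] [273.8 249.1] [ 512.8 -404.8   51.9] [0.5 0.5] topz: [ 514.  -406.5   38. ]
cNL [288.  255.1] [230.  280.5] [ 366.8 -393.4   51.8] [0.8 0.8] topz: [ 366.2 -395.1   38. ]
cNR [298.9 254.2] [239.2 285.8] [ 369.6 -419.4   51.3] [0.8 0.8] topz: [ 369.  -421.4   38. ]
gripN [236.8 167.4] [245.1 158.7] [ 551.2 -275.   241.8] [0.7 0.7] topz: [ 575.5 -267.3   38. ]
gripF [236.8 124.9] [267.9 144.1] [ 635.8 -274.4  243. ] [1. 1.] topz: [ 679.7 -264.9   38. ]
boltBL [ 673.7 -351.1   15. ]
boltBR [ 675.4 -440.5   15. ]
boltFL [ 339.1 -360.4   15. ]
boltFR [ 340.6 -444.    15. ]
edge FL [ 325.5 -349.    15. ]
edge FR [ 327.8 -455.6   15. ]
edge BL [ 680.9 -342.4   15. ]
edge BR [ 683.1 -451.    15. ]
cover cFL [ 520.8 -373.1   53. ]
cover cFR [ 524.2 -413.7   53. ]
cover cNL [ 356.3 -386.1   53. ]
cover cNR [ 360.4 -428.3   53. ]
stand c [ 464.4 -236.   302. ]
stand c2 [ 282.7 -238.5  302. ]
stand fl [465.4 106.8 302. ]
oil [548.8 -94.7 132. ]
tin [ 401.1 -514.4   24. ]
fin [ 557.  -573.2   28. ]
fin1 [ 635.4 -541.2   28. ]
fin2 [ 639.5 -583.7   28. ]
fin3 [ 472.2 -559.8   28. ]
fin4 [ 479.3 -605.    28. ]
[[   0.7    0.5   -0.6 -162.3]
 [  -0.8    0.4   -0.5 -896.9]
 [   0.     0.8    0.6  881. ]
 [   0.     0.     0.     1. ]]
```

The measured heights agree with the text: cover about 52 mm, grip about 242 mm. I'll lift and travel round the stand at height.

Call:
drive_tool([
  {"translation": [0, 0, 0.048], "rot": [0, 0, 0], "hand": 0.075},
  {"translation": [0, 0, 0.048], "rot": [0, 0, 0], "hand": 0.075},
  {"translation": [0, 0, 0.048], "rot": [0, 0, 0], "hand": 0.075},
  {"translation": [0, 0, 0.048], "rot": [0, 0, 0], "hand": 0.075},
  {"translation": [0, 0, 0.048], "rot": [0, 0, 0], "hand": 0.075},
  {"translation": [0.035, -0.044, 0], "rot": [0, 0, -8.4], "hand": 0.075},
  {"translation": [0.035, -0.044, 0], "rot": [0, 0, -8.4], "hand": 0.075},
  {"translation": [0.035, -0.044, 0], "rot": [0, 0, -8.4], "hand": 0.075},
])

```text
time_s: 1.1
tcp_pos: [360.5, 437.1, 450.3]
ee_rot: [[-0.649, 0.761, -0.0], [0.761, 0.649, -0.001], [-0.0, -0.001, -1.0]]
wrist_force: [0.9, 1.2, 0.1]
grip_width: 0.853
finger_force: 0.0
```

Call:
drive_tool([
  {"translation": [0.035, -0.044, 0], "rot": [0, 0, -8.4], "hand": 0.075},
  {"translation": [0.029, -0.049, 0], "rot": [0, 0, -8.4], "hand": 0.075},
  {"translation": [0.029, -0.049, 0], "rot": [0, 0, -8.4], "hand": 0.075},
  {"translation": [0.029, -0.049, 0], "rot": [0, 0, -8.4], "hand": 0.075},
  {"translation": [0.029, -0.049, 0], "rot": [0, 0, -8.4], "hand": 0.075},
  {"translation": [0.029, -0.049, 0], "rot": [0, 0, -8.4], "hand": 0.075},
  {"translation": [0, -0.06, 0], "rot": [0, 0, -8.4], "hand": 0.075},
  {"translation": [0, -0.06, 0], "rot": [0, 0, -8.4], "hand": 0.075},
])

```text
time_s: 2.1
tcp_pos: [539.5, 27.9, 450.0]
ee_rot: [[0.45, 0.893, -0.001], [0.893, -0.45, -0.0], [-0.001, -0.001, -1.0]]
wrist_force: [0.9, -0.3, -0.6]
grip_width: 0.85
finger_force: 0.0
```

Call:
drive_tool([
  {"translation": [0, -0.06, 0], "rot": [0, 0, -8.4], "hand": 0.075},
  {"translation": [0, -0.06, 0], "rot": [0, 0, -8.4], "hand": 0.075},
  {"translation": [0, -0.06, 0], "rot": [0, 0, -8.4], "hand": 0.075},
  {"translation": [-0.0275, -0.0475, 0], "rot": [0, 0, -8.4], "hand": 0.075},
  {"translation": [-0.0275, -0.0475, 0], "rot": [0, 0, -8.4], "hand": 0.075},
  {"translation": [-0.0275, -0.0475, 0], "rot": [0, 0, -8.4], "hand": 0.075},
  {"translation": [-0.0275, -0.0475, 0], "rot": [0, 0, -8.4], "hand": 0.075},
  {"translation": [0, 0, 0], "rot": [0, 0, 0], "hand": 0.075},
])

```text
time_s: 3.1
tcp_pos: [425.8, -344.3, 450.7]
ee_rot: [[0.997, 0.073, -0.002], [0.073, -0.997, -0.002], [-0.002, 0.002, -1.0]]
wrist_force: [0.3, 0.3, 0.6]
grip_width: 0.855
finger_force: 0.0
```

Run:
```python
from h import *
np.set_printoptions(precision=2,suppress=True)
s=r.read_state(); f=r.grab_frame("wrist"); f["T"]=wristT(f); np.save("pics/w1.npy",f,allow_pickle=True)
print(f["T"],f["fx"],f["cx"],f["cy"],s["qpos"]); cv2.imwrite("pics/w1.png",cv2.resize(f["img"][:,:,::-1],(800,600),interpolation=cv2.INTER_CUBIC))
```

```text
[[   0.08    0.96    0.26  494.54]
 [  -1.      0.08    0.02 -336.82]
 [  -0.     -0.26    0.97  625.9 ]
 [   0.      0.      0.      1.  ]] 292.1814078568041 257.44610636155215 190.83792118204605 [ 12.96  24.3   35.63  80.51 -13.93  79.63 -37.16]
```

View pics/w1.png

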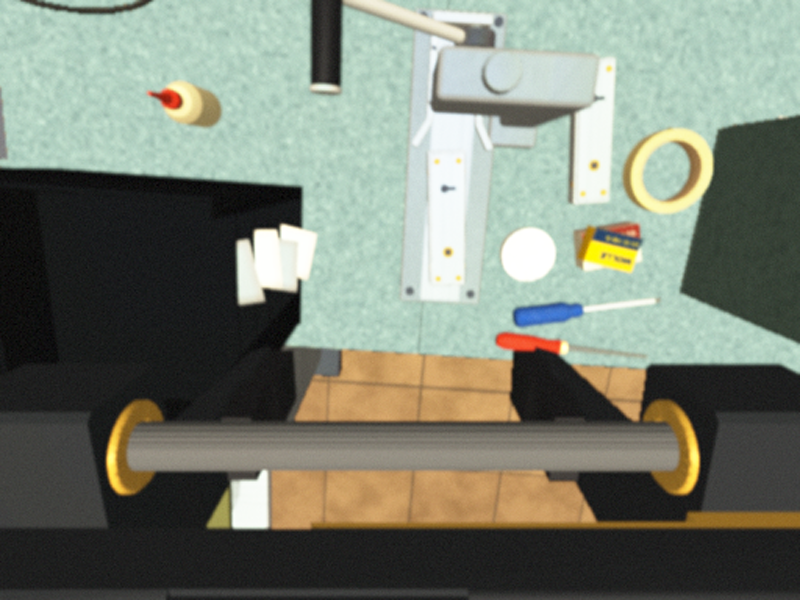

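The wrist view shows the cover screws at (436,158), (460,160), (436,278) and (461,280), the bed's front bolts at (410,291) and (470,294), and the grip's near end at (325,88). I'll combine all three views.

Run:
```python
from h import *
np.set_printoptions(precision=1,suppress=True)
t=np.load("pics/top0.npy",allow_pickle=True).item();s=np.load("pics/scene0.npy",allow_pickle=True).item();w=np.load("pics/w1.npy",allow_pickle=True).item()
def ref(f,u,v,kind,R=2.5):
    im=f["img"].astype(float);yy,xx=np.mgrid[0:384,0:512];d=np.hypot(xx-u,yy-v)
    g=(im.max(2)-im.min(2)) if kind=="y" else 255-im.mean(2)
    g=np.where(d<=R,g-np.median(g[d<=R+1.5]),0).clip(0);return (g*xx).sum()/g.sum(),(g*yy).sum()/g.sum()
K=.64;P={}
for n,k,W,Tp,S in [("cFL","y",(436,159),(282.8,194.7),(265,244.8)),("cFR","y",(460,160),(293.7,193.8),(273.8,249.1)),("cNL","y",(436,278),(288,255.1),(230,280.5)),("cNR","y",(461,280),(298.9,254.2),(239.2,285.8)),("bFL","d",(410,291),(272.9,265.1),(211.4,291.2)),("bFR","d",(470,294),(306.9,265.2),(238.5,310.1)),("bBR","d",(499,20),(307.2,130),None)]:
    q=ref(w,W[0]*K,W[1]*K,k);rays=[ray(w,*q,w["T"]),ray(t,*Tp)]+([ray(s,*S)] if S else [])
    p,e=tri(rays);P[n]=p;print(n,np.array(q)/K,p,np.array(e),plane(w,*q,53 if k=="y" else 15,w["T"]))
f=(P["cFL"]+P["cFR"])/2;n=(P["cNL"]+P["cNR"])/2;c=(f+n)/2
print("case centre",c,"yaw",np.degrees(np.arctan2(f[1]-n[1],f[0]-n[0])), "bed front bolts mid",(P["bFL"]+P["bFR"])/2)
```

```text
cFL [436.2 160.7] [ 512.2 -377.5   49.2] [2.4 2.5 0.7] [ 514.  -375.8   53. ]
cFR [458.1 160.1] [ 514.9 -403.7   49.5] [2.3 2.4 0.8] [ 516.7 -402.1   53. ]
cNL [437.3 278.1] [ 368.1 -392.5   49.7] [1.7 1.9 1. ] [ 370.3 -391.3   53. ]
cNR [458.8 278.1] [ 370.5 -419.2   50. ] [1.3 1.  1.3] [ 372.4 -418.9   53. ]
bFL [409.4 290.5] [ 339.4 -359.1   11.5] [1.4 1.7 1.1] [ 341.6 -358.3   15. ]
bFR [469.8 293.4] [ 341.2 -443.    10.8] [1.7 1.7 1.1] [ 344.  -441.9   15. ]
bBR [498.5  20.4] [ 670.  -434.    45.9] [2.4 2.4] [ 680.3 -436.8   15. ]
case centre [ 441.4 -398.2   49.6] yaw 6.03029782115492 bed front bolts mid [ 340.3 -401.1   11.2]
```

Call:
drive_tool([
  {"translation": [-0.0285, -0.031, 0], "rot": [0, 0, 1.5], "hand": 0.075},
  {"translation": [-0.0285, -0.031, 0], "rot": [0, 0, 0], "hand": 0.075},
  {"translation": [0, 0, -0.058], "rot": [0, 0, 0], "hand": 0.075},
  {"translation": [0, 0, -0.058], "rot": [0, 0, 0], "hand": 0.075},
  {"translation": [0, 0, -0.058], "rot": [0, 0, 0], "hand": 0.075},
  {"translation": [0, 0, -0.058], "rot": [0, 0, 0], "hand": 0.075},
  {"translation": [0, 0, -0.058], "rot": [0, 0, 0], "hand": 0.075},
  {"translation": [0, 0, -0.058], "rot": [0, 0, 0], "hand": 0.075},
])

```text
time_s: 4.15
tcp_pos: [374.8, -400.3, 100.6]
ee_rot: [[0.994, 0.113, 0.001], [0.113, -0.994, 0.001], [0.001, -0.001, -1.0]]
wrist_force: [1.0, -0.2, -0.3]
grip_width: 0.847
finger_force: 0.0
```

Call:
drive_tool([
  {"translation": [0, 0, -0.02], "rot": [0, 0, 0], "hand": 0.075},
  {"translation": [0, 0, -0.02], "rot": [0, 0, 0], "hand": 0.075},
  {"translation": [0, 0, 0], "rot": [0, 0, 0], "hand": 0.075},
])

```text
time_s: 4.53
tcp_pos: [373.5, -399.8, 61.1]
ee_rot: [[0.994, 0.112, -0.001], [0.112, -0.994, 0.004], [-0.001, -0.004, -1.0]]
wrist_force: [0.2, -0.5, 0.5]
grip_width: 0.852
finger_force: 0.0
```

Run:
```python
from h import *
fs=[r.grab_frame("scene"),r.grab_frame("wrist")]
a=fs[0]["img"][100:340,120:380,::-1];b=fs[1]["img"][:,100:400,::-1]
a=cv2.resize(a,(400,370),interpolation=cv2.INTER_CUBIC);b=cv2.resize(b,(400,512),interpolation=cv2.INTER_CUBIC)
c=np.zeros((512,800,3),np.uint8);c[:370,:400]=a;c[:,400:]=b;cv2.imwrite("pics/c2.png",c)
```

```text
(no output)
```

View pics/c2.png

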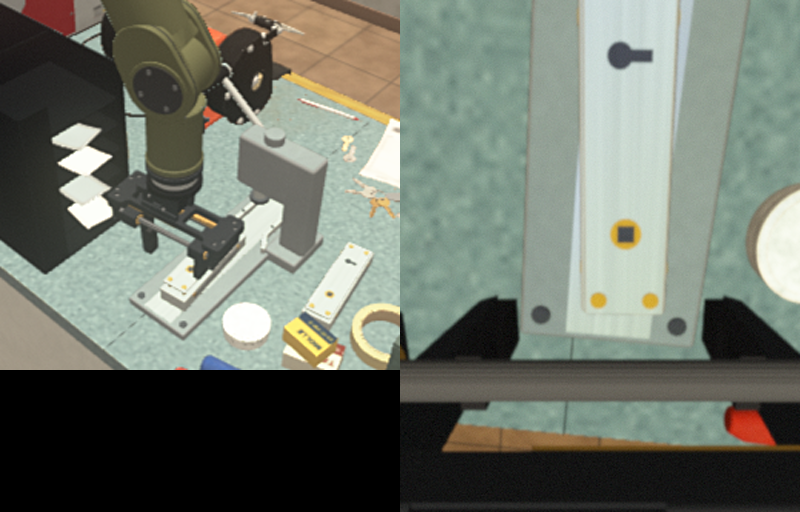

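The scene half shows the gripper straddling the case's near end, clear of the stand. The wrist half shows the cover screws at (599,300) and (650,300), slightly right of the finger centre (610), which is the 6 mm y offset I had computed. I'll correct that, go down and close.

Call:
drive_tool([
  {"translation": [-0.004, -0.006, -0.01], "rot": [0, 0, 0], "hand": 0.075},
  {"translation": [0, 0, -0.016], "rot": [0, 0, 0], "hand": 0.075},
  {"translation": [0, 0, -0.014], "rot": [0, 0, 0], "hand": 0.075},
  {"translation": [0, 0, 0], "rot": [0, 0, 0], "hand": 0.075},
])

```text
time_s: 5.12
tcp_pos: [368.1, -407.3, 21.2]
ee_rot: [[0.994, 0.109, -0.002], [0.109, -0.994, 0.002], [-0.001, -0.002, -1.0]]
wrist_force: [-0.4, 0.4, -0.3]
grip_width: 0.853
finger_force: 0.0
```

Call:
drive_tool([
  {"translation": [0, 0, 0], "rot": [0, 0, 0], "hand": 0.035},
  {"translation": [0, 0, 0], "rot": [0, 0, 0], "hand": 0.035},
  {"translation": [0, 0, 0], "rot": [0, 0, 0], "hand": 0.035},
  {"translation": [0, 0, 0], "rot": [0, 0, 0], "hand": 0.035},
], squeeze=20)

```text
time_s: 5.62
tcp_pos: [368.9, -408.3, 22.9]
ee_rot: [[0.994, 0.109, 0.0], [0.109, -0.994, -0.0], [0.0, 0.0, -1.0]]
wrist_force: [0.3, -1.0, 1.3]
grip_width: 0.443
finger_force: 20.0
```

Opening reads about 39 mm, where 46 was expected. I'll look before moving.

Run:
```python
from h import *
print(r.read_state()["grip_width"])
fs=[r.grab_frame("scene"),r.grab_frame("wrist")]; np.save("pics/w3.npy",fs[1],allow_pickle=True)
a=fs[0]["img"][230:330,180:300,::-1];b=fs[1]["img"][:,100:400,::-1]
a=cv2.resize(a,(400,333),interpolation=cv2.INTER_CUBIC);b=cv2.resize(b,(400,512),interpolation=cv2.INTER_CUBIC)
c=np.zeros((512,800,3),np.uint8);c[:333,:400]=a;c[:,400:]=b;cv2.imwrite("pics/c3.png",c)
```

```text
0.4426202296366176
```

View pics/c3.png

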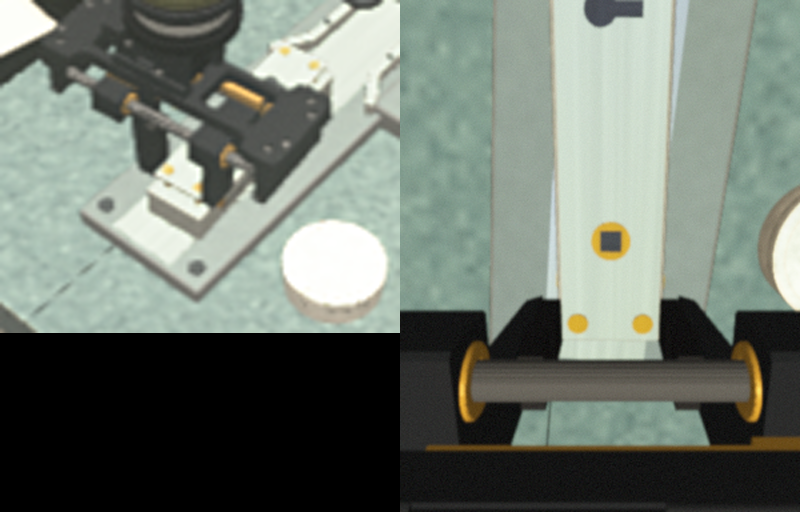

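Run:
```python
from h import *
f=np.load("pics/scene0.npy",allow_pickle=True).item();s=r.read_state();p=np.array(s["tcp_pos"]);R=np.array(s["ee_rot"])
print(p,s["wrist_force"],s["ft_torque"])
for n,o in [("L in",-20),("R in",20),("L out",-38),("R out",38)]:
    for dx in(-9,9):
        for dz in (0,20,30):
            u,v=proj(f,p+R@np.array([dx,o,-dz]));print(n,dx,dz,round((u-180)*3.333),round((v-230)*3.333))
w=np.load("pics/w3.npy",allow_pickle=True).item();T=wristT(w)
for u,v in [(578,324),(643,324)]: print(plane(w,100+(u-400)*.75,v*.75,53,T))
```

```text
[ 368.89200002 -408.24372818   22.8571402 ] [ 0.14129131 -0.26157471  2.28605237] [0.08860246 0.16466383 0.06481587]
L in -9 0 155 201
L in -9 20 155 182
L in -9 30 154 172
L in 9 0 171 184
L in 9 20 170 165
L in 9 30 170 156
R in -9 0 202 227
R in -9 20 202 208
R in -9 30 202 198
R in 9 0 217 210
R in 9 20 217 191
R in 9 30 217 181
L out -9 0 135 189
L out -9 20 134 170
L out -9 30 134 160
L out 9 0 150 173
L out 9 20 150 154
L out 9 30 149 144
R out -9 0 223 239
R out -9 20 224 220
R out -9 30 224 210
R out 9 0 238 222
R out 9 20 239 203
R out 9 30 239 193
[ 365.400171   -395.90983581   53.        ]
[ 368.253837   -422.15434852   53.        ]
```

Run:
```python
from h import *
f=r.grab_frame("scene");a=cv2.resize(f["img"][248:306,206:276,::-1],None,fx=7,fy=7,interpolation=cv2.INTER_CUBIC)
w=np.load("pics/w3.npy",allow_pickle=True).item()["img"][215:305,170:350,::-1];w=cv2.convertScaleAbs(cv2.resize(w,None,fx=1.7,fy=1.7),alpha=1.6,beta=30)
a=cv2.convertScaleAbs(a,alpha=1.4,beta=30)
c=np.zeros((410,800,3),np.uint8);c[:a.shape[0],:a.shape[1]]=a;c[:w.shape[0],492:492+w.shape[1]]=w;cv2.imwrite("pics/c4.png",c)
```

```text
(no output)
```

View pics/c4.png

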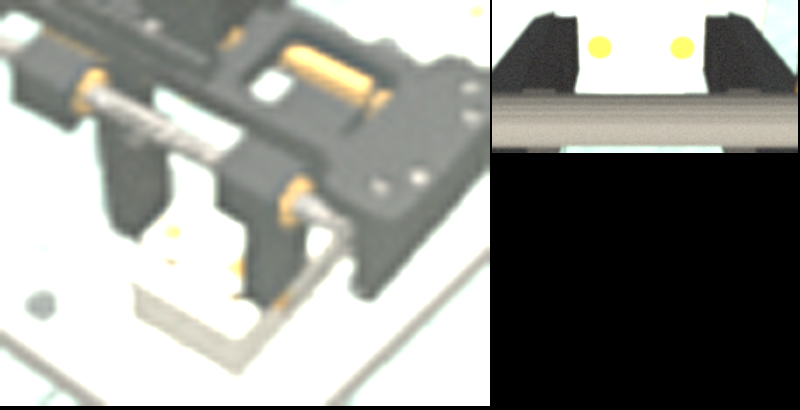

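Run:
```python
from h import *
np.set_printoptions(precision=1,suppress=True)
f=np.load("pics/scene0.npy",allow_pickle=True).item()
q=lambda u,v:(206+(u+.5)/7-.5,248+(v+.5)/7-.5)
for n,p,z in [("end bot L",(137,312),15),("end bot R",(238,372),15),("end top L",(135,284),39),("end top R",(238,345),39)]: print(n,plane(f,*q(*p),z))
s=r.read_state();P=np.array(s["tcp_pos"]);R=np.array(s["ee_rot"])
# finger right inner face: cast onto vertical plane through tool y=+20 ; left likewise
for n,p,o in [("R tip near",(250,298),20),("R tip far?",(278,305),30),("L tip",(138,238),-20),("L tip near",(118,222),-30)]:
    O,d=ray(f,*q(*p));nrm=R[:,0]  # plane tool x=-9 (near faces)
    k=((P-9*R[:,0]-O)@nrm)/(d@nrm);print(n,R.T@(O+d*k-P),O+d*k)
```

```text
end bot L [ 356.1 -386.2   15. ]
end bot R [ 359.7 -428.2   15. ]
end top L [ 349.8 -391.8   39. ]
end top R [ 353.4 -433.9   39. ]
R tip near [ -9.   21.9 -28.9] [ 362.3 -431.1   51.7]
R tip far? [ -9.   32.9 -33. ] [ 363.5 -441.9   55.8]
L tip [ -9. -23. -28.] [ 357.4 -386.3   50.8]
L tip near [ -9.  -31.2 -30.4] [ 356.5 -378.2   53.3]
```

The enlargement shows both finger tips ending at cover height, at about (250,298) and (138,238), with the case's side bare below them. They are on the cover, although the TCP reads z=23. I'll open and feel for the bed.

Call:
drive_tool([
  {"translation": [0, 0, 0], "rot": [0, 0, 0], "hand": 0.065},
  {"translation": [0, 0, 0], "rot": [0, 0, 0], "hand": 0.065},
  {"translation": [0, 0, -0.003], "rot": [0, 0, 0], "hand": 0.065},
  {"translation": [0, 0, -0.003], "rot": [0, 0, 0], "hand": 0.065},
  {"translation": [0, 0, 0], "rot": [0, 0, 0], "hand": 0.065},
])

```text
time_s: 6.4
tcp_pos: [368.5, -408.0, 16.3]
ee_rot: [[0.994, 0.109, -0.0], [0.109, -0.994, 0.0], [-0.0, -0.001, -1.0]]
wrist_force: [0.5, -0.6, 0.5]
grip_width: 0.739
finger_force: 0.0
```

Run:
```python
from h import *
np.set_printoptions(precision=1,suppress=True)
f=r.grab_frame("scene");s=r.read_state();print(s["tcp_pos"],s["wrist_force"],s["grip_width"])
np.save("pics/s5.npy",f,allow_pickle=True)
a=cv2.resize(f["img"][235:311,196:286,::-1],None,fx=6.5,fy=6.5,interpolation=cv2.INTER_CUBIC);cv2.imwrite("pics/c5.png",a)
# c2 check at TCP z 61
P=np.array([373.5,-399.8,61.1]);R=np.array([[0.994,0.112,-0.001],[0.112,-0.994,0.004],[-0.001,-0.004,-1.0]])
for u,v in [(198,278),(150,252)]:
    O,d=ray(f,120+u/1.538,100+v/1.542);k=((P-9*R[:,0]-O)@R[:,0])/(d@R[:,0]);print(R.T@(O+d*k-P))
```

```text
[ 368.6 -408.1   16.4] [0.7 0.  0.2] 0.7352973104098413
[ -9.   45.6 -29. ]
[ -9.  -40.4 -29.4]
```

View pics/c5.png

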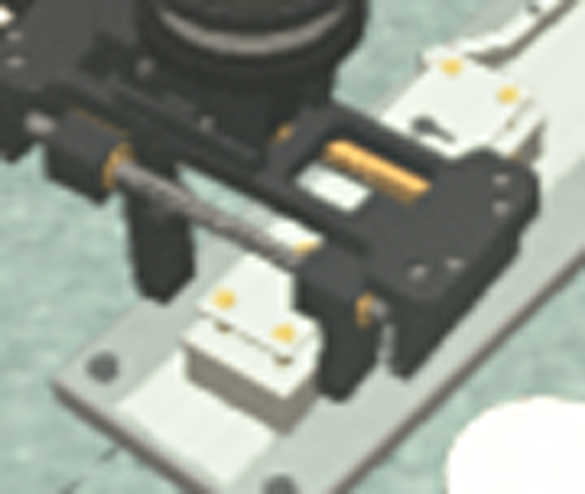

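The picture shows the right tip at (340,395) and the left at (160,298), still well above the bed, with the case undisturbed. Measured in two poses, the tips end about 29 mm above the reported TCP. I'll go down by feel.

Call:
drive_tool([
  {"translation": [0, 0, -0.005], "rot": [0, 0, 0], "hand": 0.065},
  {"translation": [0, 0, -0.005], "rot": [0, 0, 0], "hand": 0.065},
  {"translation": [0, 0, -0.005], "rot": [0, 0, 0], "hand": 0.065},
  {"translation": [0, 0, 0], "rot": [0, 0, 0], "hand": 0.065},
])

```text
time_s: 6.95
tcp_pos: [368.5, -407.9, 1.1]
ee_rot: [[0.994, 0.109, -0.001], [0.109, -0.994, 0.001], [-0.0, -0.001, -1.0]]
wrist_force: [-0.6, 0.6, 0.6]
grip_width: 0.736
finger_force: 0.0
```

Call:
drive_tool([
  {"translation": [0, 0, -0.004], "rot": [0, 0, 0], "hand": 0.065},
  {"translation": [0, 0, -0.003], "rot": [0, 0, 0], "hand": 0.065},
  {"translation": [0, 0, 0], "rot": [0, 0, 0], "hand": 0.065},
])

```text
time_s: 7.32
tcp_pos: [368.6, -408.1, -5.6]
ee_rot: [[0.994, 0.109, -0.0], [0.109, -0.994, 0.0], [-0.0, -0.0, -1.0]]
wrist_force: [0.0, 0.6, 0.2]
grip_width: 0.736
finger_force: 0.0
```

Call:
drive_tool([
  {"translation": [0, 0, 0], "rot": [0, 0, 0], "hand": 0.035},
  {"translation": [0, 0, 0], "rot": [0, 0, 0], "hand": 0.035},
  {"translation": [0, 0, 0], "rot": [0, 0, 0], "hand": 0.035},
  {"translation": [0, 0, 0], "rot": [0, 0, 0], "hand": 0.035},
], squeeze=20)

```text
time_s: 7.82
tcp_pos: [368.8, -408.3, -5.2]
ee_rot: [[0.994, 0.109, 0.0], [0.109, -0.994, -0.0], [0.0, 0.0, -1.0]]
wrist_force: [-0.3, 0.5, 1.1]
grip_width: 0.519
finger_force: 20.0
```

Opening 45.7 mm means the case body is gripped. I'll square it to the bed axis.

Call:
drive_tool([
  {"translation": [0, 0.003, 0], "rot": [0, 0, -2.6], "hand": 0.035},
  {"translation": [0, 0.003, 0], "rot": [0, 0, -2.6], "hand": 0.035},
  {"translation": [0, 0, 0], "rot": [0, 0, 0], "hand": 0.035},
  {"translation": [0, 0, 0], "rot": [0, 0, 0], "hand": 0.035},
])

```text
time_s: 8.32
tcp_pos: [368.8, -402.0, -5.3]
ee_rot: [[1.0, 0.018, 0.0], [0.018, -1.0, 0.0], [0.0, -0.0, -1.0]]
wrist_force: [0.5, 1.2, 2.8]
grip_width: 0.52
finger_force: 20.0
```

```bash
cat > scr.py <<'E'
from h import *
np.set_printoptions(precision=1,suppress=True)
def yellows(f,u0,u1,v0,v1):
    im=cv2.cvtColor(f["img"],cv2.COLOR_RGB2HSV);m=cv2.inRange(im,(12,70,120),(35,255,255))[v0:v1,u0:u1]
    n,l,st,c=cv2.connectedComponentsWithStats(m);return [(c[i][0]+u0,c[i][1]+v0,st[i][4]) for i in range(1,n) if 1<st[i][4]<60]
if __name__=="__main__":
    s=r.read_state();print(s["tcp_pos"],np.degrees(np.arctan2(s["ee_rot"][1][0],s["ee_rot"][0][0])),s["wrist_force"],s["grip_width"])
    t=r.grab_frame("top");c=r.grab_frame("scene")
    for u,v,a in yellows(t,270,310,140,270): print("top",round(u,1),round(v,1),a,plane(t,u,v,52))
    for u,v,a in yellows(c,205,300,220,310): print("scene",round(u,1),round(v,1),a,plane(c,u,v,52))
E
python3 scr.py
```

```text
[ 368.8 -402.    -5.3] 1.035558899859752 [0.5 1.2 2.8] 0.5198933912311092
top 285.6 193.8 5 [ 512.9 -386.    52. ]
top 296.5 194.0 6 [ 512.9 -412.    52. ]
top 290.8 239.6 10 [ 404.2 -400.1   52. ]
top 306.0 245.0 3 [ 392.2 -436.4   52. ]
top 296.0 247.0 3 [ 387.  -412.7   52. ]
top 301.5 246.0 4 [ 389.6 -425.7   52. ]
top 305.1 250.5 30 [ 379.2 -434.5   52. ]
top 281.5 254.0 2 [ 369.7 -378.6   52. ]
scene 220.5 235.5 2 [ 460.2 -273.    52. ]
scene 240.5 236.8 4 [ 490.5 -313.9   52. ]
scene 231.5 238.0 12 [ 472.  -300.1   52. ]
scene 267.8 245.4 5 [ 512.5 -385.3   52. ]
scene 275.8 250.6 5 [ 511.5 -411.5   52. ]
scene 237.3 260.3 3 [ 424.4 -362.9   52. ]
scene 275.7 260.7 3 [ 484.7 -432.4   52. ]
scene 250.2 267.1 55 [ 428.4 -400.4   52. ]
scene 215.2 266.2 13 [ 375.6 -336.4   52. ]
scene 228.5 278.9 8 [ 367.5 -387.    52. ]
scene 244.2 284.8 12 [ 378.1 -425.8   52. ]
```

The far screws sit within 0.5 mm of the bed axis. I'll slide in.

Call:
drive_tool([
  {"translation": [0.014, 0.0003, 0], "rot": [0, 0, 0], "hand": 0.035},
  {"translation": [0.015, 0.0003, 0], "rot": [0, 0, 0], "hand": 0.035},
  {"translation": [0.015, 0.0003, 0], "rot": [0, 0, 0], "hand": 0.035},
  {"translation": [0.015, 0.0003, 0], "rot": [0, 0, 0], "hand": 0.035},
  {"translation": [0.015, 0.0003, 0], "rot": [0, 0, 0], "hand": 0.035},
  {"translation": [0.015, 0.0003, 0], "rot": [0, 0, 0], "hand": 0.035},
  {"translation": [0.015, 0.0003, 0], "rot": [0, 0, 0], "hand": 0.035},
  {"translation": [0.015, 0.0003, 0], "rot": [0, 0, 0], "hand": 0.035},
])

```text
time_s: 9.43
tcp_pos: [484.4, -400.9, -5.2]
ee_rot: [[1.0, 0.016, -0.005], [0.016, -1.0, -0.0], [-0.005, 0.0, -1.0]]
wrist_force: [-6.8, 0.0, 4.7]
grip_width: 0.518
finger_force: 20.0
```

Call:
drive_tool([
  {"translation": [0.004, 0, 0], "rot": [0, 0, 0], "hand": 0.035},
  {"translation": [0.003, 0, 0], "rot": [0, 0, 0], "hand": 0.035},
  {"translation": [0.003, 0, 0], "rot": [0, 0, 0], "hand": 0.035},
  {"translation": [0, 0, 0], "rot": [0, 0, 0], "hand": 0.035},
])

```text
time_s: 9.93
tcp_pos: [494.7, -400.8, -5.2]
ee_rot: [[1.0, 0.017, -0.004], [0.017, -1.0, -0.0], [-0.004, 0.0, -1.0]]
wrist_force: [-5.8, 0.1, 5.6]
grip_width: 0.518
finger_force: 20.0
```

Call:
drive_tool([
  {"translation": [0.003, 0, 0], "rot": [0, 0, 0], "hand": 0.035},
  {"translation": [0.003, 0, 0], "rot": [0, 0, 0], "hand": 0.035},
  {"translation": [0, 0, 0], "rot": [0, 0, 0], "hand": 0.035},
])

```text
time_s: 10.3
tcp_pos: [500.7, -400.9, -5.2]
ee_rot: [[1.0, 0.017, -0.004], [0.017, -1.0, -0.001], [-0.004, 0.001, -1.0]]
wrist_force: [-5.4, -0.1, 5.6]
grip_width: 0.517
finger_force: 20.0
```

Call:
drive_tool([
  {"translation": [0.002, 0, 0], "rot": [0, 0, 0], "hand": 0.035},
  {"translation": [0.002, 0, 0], "rot": [0, 0, 0], "hand": 0.035},
  {"translation": [0, 0, 0], "rot": [0, 0, 0], "hand": 0.035},
])

```text
time_s: 10.68
tcp_pos: [504.4, -400.9, -5.2]
ee_rot: [[1.0, 0.017, -0.005], [0.017, -1.0, -0.001], [-0.005, 0.0, -1.0]]
wrist_force: [-6.8, 0.1, 6.3]
grip_width: 0.52
finger_force: 20.0
```

Call:
drive_tool([
  {"translation": [0.002, 0, 0], "rot": [0, 0, 0], "hand": 0.035},
  {"translation": [0.002, 0, 0], "rot": [0, 0, 0], "hand": 0.035},
  {"translation": [0, 0, 0], "rot": [0, 0, 0], "hand": 0.035},
])

```text
time_s: 11.05
tcp_pos: [507.6, -401.0, -5.2]
ee_rot: [[1.0, 0.016, -0.006], [0.016, -1.0, -0.0], [-0.006, 0.0, -1.0]]
wrist_force: [-8.0, 0.1, 6.6]
grip_width: 0.521
finger_force: 20.0
```

Call:
drive_tool([
  {"translation": [0.002, 0, 0], "rot": [0, 0, 0], "hand": 0.035},
  {"translation": [0.002, 0, 0], "rot": [0, 0, 0], "hand": 0.035},
  {"translation": [0, 0, 0], "rot": [0, 0, 0], "hand": 0.035},
])

```text
time_s: 11.42
tcp_pos: [507.5, -400.9, -5.3]
ee_rot: [[1.0, 0.015, -0.012], [0.015, -1.0, 0.001], [-0.012, -0.002, -1.0]]
wrist_force: [-13.7, 1.1, 12.2]
grip_width: 0.516
finger_force: 20.0
```

The case stopped at x=507.5 while the force rose to 14 N, so it is butted. I'll release, rise and go over the lever.

Call:
drive_tool([
  {"translation": [-0.003, 0, 0], "rot": [0, 0, 0], "hand": 0.065},
  {"translation": [0, 0, 0], "rot": [0, 0, 0], "hand": 0.065},
  {"translation": [0, 0, 0], "rot": [0, 0, 0], "hand": 0.065},
  {"translation": [-0.002, 0, 0.02], "rot": [0, 0, 0], "hand": 0.065},
  {"translation": [-0.005, 0, 0.04], "rot": [0, 0, 0], "hand": 0.065},
  {"translation": [-0.01, 0, 0.055], "rot": [0, 0, 0], "hand": 0.065},
  {"translation": [-0.01, 0, 0.055], "rot": [0, 0, 0], "hand": 0.065},
  {"translation": [-0.01, 0, 0.055], "rot": [0, 0, 0], "hand": 0.065},
])

```text
time_s: 12.42
tcp_pos: [475.3, -399.9, 222.9]
ee_rot: [[1.0, 0.018, 0.001], [0.018, -1.0, -0.001], [0.001, 0.001, -1.0]]
wrist_force: [0.7, -0.6, 1.1]
grip_width: 0.738
finger_force: 0.0
```

Call:
drive_tool([
  {"translation": [0, 0, 0.055], "rot": [0, 0, 0], "hand": 0.065},
  {"translation": [0, 0, 0.055], "rot": [0, 0, 0], "hand": 0.04},
  {"translation": [0, 0, 0.01], "rot": [0, 0, 0], "hand": 0.02},
  {"translation": [0, 0, 0], "rot": [0, 0, 0], "hand": 0.0},
])

```text
time_s: 12.92
tcp_pos: [475.6, -399.8, 340.7]
ee_rot: [[1.0, 0.018, 0.002], [0.018, -1.0, -0.001], [0.002, 0.001, -1.0]]
wrist_force: [-0.1, -0.0, -0.5]
grip_width: 0.422
finger_force: 0.0
```

Run:
```python
from scr import *
s=r.read_state();print(s["tcp_pos"],s["qpos"]);f=r.grab_frame("wrist");T=wristT(f);t=r.grab_frame("top")
a=cv2.resize(f["img"][:,:,::-1],(440,330));b=cv2.resize(t["img"][118:278,190:322,::-1],(360,436),interpolation=cv2.INTER_CUBIC)
c=np.zeros((436,800,3),np.uint8);c[:330,:440]=a;c[:,440:]=b;cv2.imwrite("pics/c6.png",c)
np.save("pics/w6.npy",dict(f,T=T),allow_pickle=True)
for u,v,a in yellows(t,270,310,140,270): print("top",round(u,1),round(v,1),a,plane(t,u,v,52))
for u,v,a in yellows(f,150,400,0,240): print("w",round(u,1),round(v,1),a,plane(f,u,v,52,T))
```

```text
[ 475.6 -399.8  340.7] [ 17.   36.   36.4  81.  -21.8  70.  -33.4]
w 250.0 33.5 19 [ 650.  -385.3   52. ]
w 268.1 34.0 21 [ 649.8 -411.3   52. ]
w 374.8 54.8 19 [ 625.  -567.4   52. ]
w 258.2 113.1 48 [ 540.  -399.1   52. ]
w 367.9 128.5 54 [ 519.9 -569.4   52. ]
w 249.6 135.6 13 [ 505.9 -386.3   52. ]
w 266.5 136.0 16 [ 505.7 -412.6   52. ]
w 352.0 143.0 5 [ 497.3 -547.1   52. ]
w 376.4 148.4 15 [ 489.5 -586.4   52. ]
w 360.5 150.3 14 [ 486.1 -561.7   52. ]
w 394.8 179.4 22 [ 440.  -622.4   52. ]
w 385.5 185.3 33 [ 429.9 -608.7   52. ]
w 396.2 187.1 12 [ 427.2 -626.5   52. ]
```

View pics/c6.png

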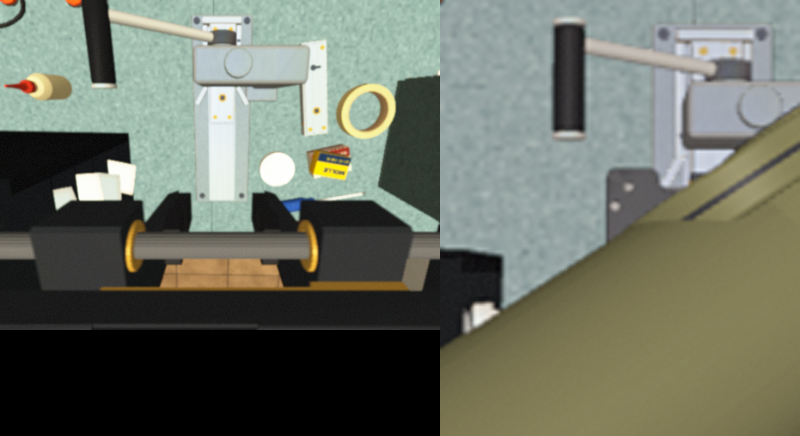

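The wrist half shows the case in the rails under the ram, with the screws centred within 2 mm of the ram axis at x≈578 (far end at the stop). I'll go over the grip with closed fingers.

Call:
drive_tool([
  {"translation": [0.012, 0.014, 0], "rot": [0, 0, 10], "hand": 0},
  {"translation": [0.012, 0.014, 0], "rot": [0, 0, 10], "hand": 0},
  {"translation": [0.012, 0.014, 0], "rot": [0, 0, 10], "hand": 0},
  {"translation": [0.012, 0.014, 0], "rot": [0, 0, 10], "hand": 0},
  {"translation": [0.012, 0.014, 0], "rot": [0, 0, 10], "hand": 0},
  {"translation": [0.012, 0.014, 0], "rot": [0, 0, 10], "hand": 0},
  {"translation": [0.012, 0.014, 0], "rot": [0, 0, 10], "hand": 0},
  {"translation": [0.012, 0.014, 0], "rot": [0, 0, 10], "hand": 0},
])

```text
time_s: 14.02
tcp_pos: [571.2, -286.7, 337.5]
ee_rot: [[0.15, 0.989, -0.004], [0.989, -0.15, 0.002], [0.001, -0.004, -1.0]]
wrist_force: [0.7, -0.2, 0.1]
grip_width: 0.005
finger_force: 0.0
```

Call:
drive_tool([
  {"translation": [0.012, 0.014, 0], "rot": [0, 0, 10], "hand": 0},
  {"translation": [0, 0, 0], "rot": [0, 0, 0], "hand": 0},
  {"translation": [0, 0, 0], "rot": [0, 0, 0], "hand": 0},
])

```text
time_s: 14.4
tcp_pos: [582.6, -274.6, 338.6]
ee_rot: [[-0.014, 1.0, -0.002], [1.0, 0.014, 0.0], [0.0, -0.002, -1.0]]
wrist_force: [0.2, -0.2, -0.3]
grip_width: 0.007
finger_force: 0.0
```

Run:
```python
from h import *
np.set_printoptions(precision=1,suppress=True)
s=r.read_state();print(s["tcp_pos"],s["qpos"],s["wrist_force"],np.degrees(np.arctan2(s["ee_rot"][1][1],s["ee_rot"][0][1])))
t=r.grab_frame("scene");f=r.grab_frame("top")
np.save("pics/s7.npy",dict(s=t["img"],t=f["img"]),allow_pickle=True)
# predicted tip pixel (29 mm behind TCP) and grip centre in scene
P=np.array(s["tcp_pos"]);print(proj(t,P+[0,0,29]),proj(t,[593.5,-274.7,242.4]))
a=cv2.resize(t["img"][60:240,150:350,::-1],(444,400),interpolation=cv2.INTER_CUBIC);b=cv2.resize(f["img"][80:280,172:350,::-1],(356,400),interpolation=cv2.INTER_CUBIC)
cv2.imwrite("pics/c7.png",np.hstack([a,b]))
```

```text
[ 582.6 -274.6  338.6] [15.3 34.9 11.3 75.9 -6.8 69.9 27.8] [ 0.2 -0.2 -0.3] 0.8249583241172282
(np.float64(254.79150516445983), np.float64(106.90401586546525)) (np.float64(256.67452471546545), np.float64(151.26022929469417))
```

View pics/c7.png

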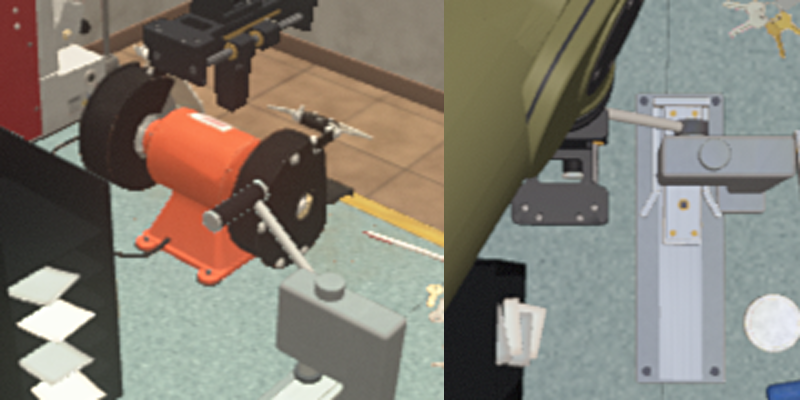

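The scene half shows the closed tips at (232,107), where the 29 mm offset predicts them, straight above the grip at (238,205). The top half shows the case seated and the gripper's body clear of the stand. I'll lower onto the grip.

Call:
drive_tool([
  {"translation": [0, 0, -0.035], "rot": [0, 0, 0], "hand": 0},
  {"translation": [0, 0, -0.035], "rot": [0, 0, 0], "hand": 0},
  {"translation": [0, 0, -0.03], "rot": [0, 0, 0], "hand": 0},
  {"translation": [0, 0.001, -0.008], "rot": [0, 0, 0], "hand": 0},
  {"translation": [0, 0.002, -0.006], "rot": [0, 0, 0], "hand": 0},
  {"translation": [0, 0.002, -0.006], "rot": [0, 0, 0], "hand": 0},
  {"translation": [0, 0, 0], "rot": [0, 0, 0], "hand": 0},
])

```text
time_s: 15.38
tcp_pos: [584.1, -267.7, 220.8]
ee_rot: [[-0.019, 1.0, 0.001], [1.0, 0.019, 0.001], [0.001, 0.001, -1.0]]
wrist_force: [-2.1, 3.6, 4.9]
grip_width: 0.005
finger_force: 2.6
```

Run:
```python
from h import *
f=np.load("pics/scene0.npy",allow_pickle=True).item()
for z in (300,350,400,450): print(z,proj(f,[373,-400,z]))
s=r.read_state();print(s["qpos"],s["wrist_force"],s["joint_torque"])
```

```text
300 (np.float64(233.40644716600696), np.float64(195.75051442086752))
350 (np.float64(233.19365948240645), np.float64(175.1705920306271))
400 (np.float64(232.96561684645897), np.float64(153.11527534098482))
450 (np.float64(232.7206178056215), np.float64(129.42000707731663))
[15.33869531 40.44005603  9.78811523 86.45417922 -7.96130329 53.75589943
 28.63023766] [-2.12937969  3.58987053  4.85907806] [ 1.18624650e+00 -5.00232553e+01  4.17566389e+00 -1.58691984e+01
  4.19817902e-01 -1.10615462e+00  7.62905809e-03]
```

Contact at about 5 N. I'll follow the arc down.

Call:
drive_tool([
  {"translation": [0, 0.0015, -0.0065], "rot": [0, 0, 0], "hand": 0},
  {"translation": [0, 0.0015, -0.0065], "rot": [0, 0, 0], "hand": 0},
  {"translation": [0, 0.002, -0.0065], "rot": [0, 0, 0], "hand": 0},
  {"translation": [0, 0.0025, -0.006], "rot": [0, 0, 0], "hand": 0},
  {"translation": [0, 0.0025, -0.006], "rot": [0, 0, 0], "hand": 0},
  {"translation": [0, 0.002, -0.0062], "rot": [0, 0, 0], "hand": 0},
  {"translation": [0, 0.002, -0.0062], "rot": [0, 0, 0], "hand": 0},
  {"translation": [0, 0, 0], "rot": [0, 0, 0], "hand": 0},
])

```text
time_s: 16.38
tcp_pos: [585.4, -252.3, 176.9]
ee_rot: [[-0.02, 1.0, 0.003], [1.0, 0.02, 0.003], [0.003, 0.003, -1.0]]
wrist_force: [-0.5, 4.7, 6.4]
grip_width: 0.004
finger_force: 3.1
```

Call:
drive_tool([
  {"translation": [0, 0.0014, -0.0064], "rot": [0, 0, 0], "hand": 0},
  {"translation": [0, 0.0012, -0.0064], "rot": [0, 0, 0], "hand": 0},
  {"translation": [0, 0.0008, -0.0065], "rot": [0, 0, 0], "hand": 0},
  {"translation": [0, 0.0006, -0.0065], "rot": [0, 0, 0], "hand": 0},
  {"translation": [0, 0.0003, -0.0065], "rot": [0, 0, 0], "hand": 0},
  {"translation": [0, 0, -0.0065], "rot": [0, 0, 0], "hand": 0},
  {"translation": [0, -0.0003, -0.0065], "rot": [0, 0, 0], "hand": 0},
  {"translation": [0, -0.0003, -0.0065], "rot": [0, 0, 0], "hand": 0},
])

```text
time_s: 17.38
tcp_pos: [585.8, -248.5, 125.4]
ee_rot: [[-0.02, 1.0, 0.004], [1.0, 0.02, 0.003], [0.003, 0.004, -1.0]]
wrist_force: [-0.7, 6.3, 9.4]
grip_width: 0.007
finger_force: 4.6
```

Call:
drive_tool([
  {"translation": [0, -0.0008, -0.0065], "rot": [0, 0, 0], "hand": 0},
  {"translation": [0, -0.001, -0.0065], "rot": [0, 0, 0], "hand": 0},
  {"translation": [0, -0.0013, -0.0064], "rot": [0, 0, 0], "hand": 0},
  {"translation": [0, -0.0015, -0.0064], "rot": [0, 0, 0], "hand": 0},
  {"translation": [0, -0.0018, -0.0062], "rot": [0, 0, 0], "hand": 0},
  {"translation": [0, -0.002, -0.0062], "rot": [0, 0, 0], "hand": 0},
])

```text
time_s: 18.12
tcp_pos: [586.0, -255.1, 87.5]
ee_rot: [[-0.021, 1.0, 0.003], [1.0, 0.021, 0.005], [0.005, 0.003, -1.0]]
wrist_force: [-0.6, 10.2, 11.2]
grip_width: 0.006
finger_force: 5.6
```

Call:
drive_tool([
  {"translation": [0, -0.0024, -0.006], "rot": [0, 0, 0], "hand": 0},
  {"translation": [0, -0.0024, -0.005], "rot": [0, 0, 0], "hand": 0},
  {"translation": [0, -0.001, -0.002], "rot": [0, 0, 0], "hand": 0},
  {"translation": [0, 0, 0], "rot": [0, 0, 0], "hand": 0},
])

```text
time_s: 18.62
tcp_pos: [586.1, -260.6, 75.0]
ee_rot: [[-0.021, 1.0, 0.003], [1.0, 0.021, 0.006], [0.006, 0.003, -1.0]]
wrist_force: [-1.8, 9.4, 14.0]
grip_width: 0.006
finger_force: 6.9
```

Call:
drive_tool([
  {"translation": [0, -0.001, -0.002], "rot": [0, 0, 0], "hand": 0},
  {"translation": [0, -0.001, -0.002], "rot": [0, 0, 0], "hand": 0},
  {"translation": [0, 0, 0], "rot": [0, 0, 0], "hand": 0},
])

```text
time_s: 19.0
tcp_pos: [586.3, -261.0, 73.9]
ee_rot: [[-0.022, 1.0, 0.004], [1.0, 0.022, 0.008], [0.008, 0.004, -1.0]]
wrist_force: [-6.6, 15.4, 34.5]
grip_width: 0.008
finger_force: 17.1
```

The force jumped to 35 N at z≈74, the bottom of the stroke as predicted. I'll ease the lever up slowly.

Call:
drive_tool([
  {"translation": [0, 0.0018, 0.0045], "rot": [0, 0, 0], "hand": 0},
  {"translation": [0, 0.0017, 0.0045], "rot": [0, 0, 0], "hand": 0},
  {"translation": [0, 0.0015, 0.0045], "rot": [0, 0, 0], "hand": 0},
  {"translation": [0, 0.0014, 0.0045], "rot": [0, 0, 0], "hand": 0},
  {"translation": [0, 0.0012, 0.0045], "rot": [0, 0, 0], "hand": 0},
  {"translation": [0, 0.001, 0.0045], "rot": [0, 0, 0], "hand": 0},
  {"translation": [0, 0.0008, 0.0045], "rot": [0, 0, 0], "hand": 0},
  {"translation": [0, 0.0007, 0.0045], "rot": [0, 0, 0], "hand": 0},
])

```text
time_s: 20.0
tcp_pos: [586.1, -254.7, 106.5]
ee_rot: [[-0.02, 1.0, 0.004], [1.0, 0.02, 0.003], [0.002, 0.004, -1.0]]
wrist_force: [0.4, 5.2, 5.8]
grip_width: 0.005
finger_force: 3.2
```

Call:
drive_tool([
  {"translation": [0, 0.0018, 0.0045], "rot": [0, 0, 0], "hand": 0},
  {"translation": [0, 0.0015, 0.0045], "rot": [0, 0, 0], "hand": 0},
  {"translation": [0, 0.0012, 0.0045], "rot": [0, 0, 0], "hand": 0},
  {"translation": [0, 0.001, 0.0045], "rot": [0, 0, 0], "hand": 0},
  {"translation": [0, 0.0006, 0.0045], "rot": [0, 0, 0], "hand": 0},
  {"translation": [0, 0.0004, 0.0045], "rot": [0, 0, 0], "hand": 0},
  {"translation": [0, 0.0002, 0.0045], "rot": [0, 0, 0], "hand": 0},
  {"translation": [0, 0, 0.0045], "rot": [0, 0, 0], "hand": 0},
])

```text
time_s: 21.0
tcp_pos: [586.1, -254.0, 143.3]
ee_rot: [[-0.017, 1.0, 0.007], [1.0, 0.017, -0.006], [-0.006, 0.006, -1.0]]
wrist_force: [0.8, -2.6, 5.3]
grip_width: 0.008
finger_force: 2.5
```

Call:
drive_tool([
  {"translation": [0, 0, 0.0045], "rot": [0, 0, 0], "hand": 0},
  {"translation": [0, 0, 0.0045], "rot": [0, 0, 0], "hand": 0},
  {"translation": [0, 0, 0.0045], "rot": [0, 0, 0], "hand": 0},
  {"translation": [0, 0, 0.0045], "rot": [0, 0, 0], "hand": 0},
  {"translation": [0, 0, 0.0045], "rot": [0, 0, 0], "hand": 0},
  {"translation": [0, -0.0005, 0.0045], "rot": [0, 0, 0], "hand": 0},
  {"translation": [0, -0.001, 0.0045], "rot": [0, 0, 0], "hand": 0},
  {"translation": [0, -0.001, 0.0045], "rot": [0, 0, 0], "hand": 0},
])

```text
time_s: 22.0
tcp_pos: [583.3, -252.9, 176.8]
ee_rot: [[-0.018, 1.0, -0.001], [1.0, 0.018, 0.0], [0.0, -0.001, -1.0]]
wrist_force: [-0.0, -2.6, 3.6]
grip_width: 0.004
finger_force: 1.6
```

Call:
drive_tool([
  {"translation": [0, -0.0014, 0.0045], "rot": [0, 0, 0], "hand": 0},
  {"translation": [0, -0.0015, 0.0045], "rot": [0, 0, 0], "hand": 0},
  {"translation": [0, -0.0016, 0.0045], "rot": [0, 0, 0], "hand": 0},
  {"translation": [0, -0.0018, 0.0045], "rot": [0, 0, 0], "hand": 0},
  {"translation": [0, -0.002, 0.0045], "rot": [0, 0, 0], "hand": 0},
  {"translation": [0, -0.0021, 0.0045], "rot": [0, 0, 0], "hand": 0},
  {"translation": [0, -0.0023, 0.0045], "rot": [0, 0, 0], "hand": 0},
  {"translation": [0, -0.0024, 0.0045], "rot": [0, 0, 0], "hand": 0},
])

```text
time_s: 23.0
tcp_pos: [583.8, -268.0, 213.0]
ee_rot: [[-0.019, 1.0, 0.0], [1.0, 0.019, 0.0], [0.0, 0.0, -1.0]]
wrist_force: [0.5, -1.3, 1.9]
grip_width: 0.004
finger_force: 0.8
```

Call:
drive_tool([
  {"translation": [0, -0.002, 0.003], "rot": [0, 0, 0], "hand": 0},
  {"translation": [0, -0.002, 0.003], "rot": [0, 0, 0], "hand": 0},
  {"translation": [0, -0.002, 0.003], "rot": [0, 0, 0], "hand": 0},
  {"translation": [0, 0, 0.003], "rot": [0, 0, 0], "hand": 0},
  {"translation": [0, 0, 0.003], "rot": [0, 0, 0], "hand": 0},
  {"translation": [0, 0, 0.003], "rot": [0, 0, 0], "hand": 0},
  {"translation": [0, 0, 0.003], "rot": [0, 0, 0], "hand": 0},
  {"translation": [0, 0, 0.003], "rot": [0, 0, 0], "hand": 0},
])

```text
time_s: 24.0
tcp_pos: [583.7, -273.9, 236.8]
ee_rot: [[-0.018, 1.0, -0.0], [1.0, 0.018, 0.0], [0.0, -0.0, -1.0]]
wrist_force: [-0.4, 0.1, 0.4]
grip_width: 0.009
finger_force: 0.0
```

The lever is back at rest and contact is lost. I'll return above the case's near end.

Call:
drive_tool([
  {"translation": [0, 0, 0.052], "rot": [0, 0, 0], "hand": 0},
  {"translation": [0, 0, 0.052], "rot": [0, 0, 0], "hand": 0},
  {"translation": [-0.012, -0.014, 0], "rot": [0, 0, -10], "hand": 0},
  {"translation": [-0.012, -0.014, 0], "rot": [0, 0, -10], "hand": 0.065},
  {"translation": [-0.012, -0.014, 0], "rot": [0, 0, -10], "hand": 0.065},
  {"translation": [-0.012, -0.014, 0], "rot": [0, 0, -10], "hand": 0.065},
  {"translation": [-0.012, -0.014, 0], "rot": [0, 0, -10], "hand": 0.065},
  {"translation": [-0.012, -0.014, 0], "rot": [0, 0, -10], "hand": 0.065},
])

```text
time_s: 25.0
tcp_pos: [511.3, -358.3, 340.9]
ee_rot: [[0.86, 0.511, 0.0], [0.511, -0.86, 0.0], [0.0, -0.0, -1.0]]
wrist_force: [-0.0, 0.0, -0.5]
grip_width: 0.547
finger_force: 0.0
```

Call:
drive_tool([
  {"translation": [-0.012, -0.014, 0], "rot": [0, 0, -10], "hand": 0.065},
  {"translation": [-0.012, -0.014, 0], "rot": [0, 0, -10], "hand": 0.065},
  {"translation": [-0.012, -0.014, 0], "rot": [0, 0, -10], "hand": 0.065},
  {"translation": [0, 0, 0], "rot": [0, 0, 0], "hand": 0.065},
])

```text
time_s: 25.5
tcp_pos: [474.5, -401.2, 341.0]
ee_rot: [[1.0, 0.017, -0.001], [0.017, -1.0, -0.001], [-0.001, 0.001, -1.0]]
wrist_force: [-0.4, 0.3, -0.3]
grip_width: 0.741
finger_force: 0.0
```

Run:
```python
from scr import *
s=r.read_state();print(s["tcp_pos"],np.degrees(np.arctan2(s["ee_rot"][1][0],s["ee_rot"][0][0])),s["grip_width"])
f=r.grab_frame("wrist");T=wristT(f);c=r.grab_frame("scene");t=r.grab_frame("top")
W=yellows(f,200,320,0,240);C=yellows(c,205,320,170,310)
for a in W: print("w",np.array(a),plane(f,*a[:2],43,T),plane(f,*a[:2],53,T))
for a in C: print("s",np.array(a),plane(c,*a[:2],43),plane(c,*a[:2],53))
# grip in top view
g=t["img"].max(2)<60;ys,xs=np.nonzero(g[115:175,225:247]);print("grip px",xs.mean()+225,ys.mean()+115,ys.min()+115,ys.max()+115,len(xs))
t0=np.load("pics/top0.npy",allow_pickle=True).item()["img"].max(2)<60;ys,xs=np.nonzero(t0[115:175,225:247]);print("was",xs.mean()+225,ys.mean()+115,ys.min()+115,ys.max()+115,len(xs))
```

```text
[ 474.5 -401.2  341. ] 0.9840955682901462 0.7410092335334684
w [249.   32.3   7. ] [ 654.6 -384.3   43. ] [ 652.2 -384.6   53. ]
w [267.   32.5   6. ] [ 654.8 -410.7   43. ] [ 652.5 -410.4   53. ]
w [257.1 111.7  48. ] [ 542.6 -398.4   43. ] [ 542.6 -398.5   53. ]
w [249.  133.6  14. ] [ 508.8 -386.1   43. ] [ 509.5 -386.4   53. ]
w [265.5 134.   16. ] [ 508.6 -412.4   43. ] [ 509.3 -412.2   53. ]
s [278.8 244.8  13. ] [ 539.8 -399.3   43. ] [ 531.4 -405.2   53. ]
s [266.2 249.6   5. ] [ 505.6 -386.2   43. ] [ 497.7 -392.3   53. ]
s [274.5 254.5   4. ] [ 506.1 -412.2   43. ] [ 498.1 -418.    53. ]
s [312.7 308.   26. ] [ 434.2 -576.8   43. ] [ 427.1 -580.7   53. ]
grip px 237.02659574468086 145.71808510638297 127 165 376
was 236.98809523809524 146.13333333333333 127 165 420
```

The cover is triangulated at z≈43, so it is home. The grip is at its rest pixel. I'll regrip the near end.

Call:
drive_tool([
  {"translation": [0.015, 0, 0], "rot": [0, 0, 0], "hand": 0.065},
  {"translation": [0.0145, 0.0005, -0.03], "rot": [0, 0, 0], "hand": 0.065},
  {"translation": [0, 0, -0.055], "rot": [0, 0, 0], "hand": 0.065},
  {"translation": [0, 0, -0.055], "rot": [0, 0, 0], "hand": 0.065},
  {"translation": [0, 0, -0.055], "rot": [0, 0, 0], "hand": 0.065},
  {"translation": [0, 0, -0.055], "rot": [0, 0, 0], "hand": 0.065},
  {"translation": [0, 0, -0.04], "rot": [0, 0, 0], "hand": 0.065},
  {"translation": [0, 0, 0], "rot": [0, 0, 0], "hand": 0.065},
])

```text
time_s: 26.65
tcp_pos: [504.4, -396.6, 47.8]
ee_rot: [[1.0, 0.021, -0.004], [0.021, -1.0, 0.005], [-0.004, -0.006, -1.0]]
wrist_force: [0.2, 0.1, 0.6]
grip_width: 0.736
finger_force: 0.0
```

Call:
drive_tool([
  {"translation": [0, -0.0037, 0], "rot": [0, 0, 0], "hand": 0.065},
  {"translation": [0, 0, -0.018], "rot": [0, 0, 0], "hand": 0.065},
  {"translation": [0, 0, -0.018], "rot": [0, 0, 0], "hand": 0.065},
  {"translation": [0, 0, -0.016], "rot": [0, 0, 0], "hand": 0.065},
  {"translation": [0, 0, 0], "rot": [0, 0, 0], "hand": 0.065},
])

```text
time_s: 27.28
tcp_pos: [504.2, -402.2, -3.1]
ee_rot: [[1.0, 0.018, -0.002], [0.018, -1.0, 0.002], [-0.002, -0.002, -1.0]]
wrist_force: [1.2, 0.5, 0.2]
grip_width: 0.736
finger_force: 0.0
```

Call:
drive_tool([
  {"translation": [0, 0, 0], "rot": [0, 0, 0], "hand": 0.035},
  {"translation": [0, 0, 0], "rot": [0, 0, 0], "hand": 0.035},
  {"translation": [0, 0, 0], "rot": [0, 0, 0], "hand": 0.035},
  {"translation": [0, 0, 0], "rot": [0, 0, 0], "hand": 0.035},
], squeeze=20)

```text
time_s: 27.78
tcp_pos: [505.2, -403.0, -0.8]
ee_rot: [[1.0, 0.019, 0.0], [0.019, -1.0, 0.001], [0.0, -0.001, -1.0]]
wrist_force: [-1.0, 3.0, 4.2]
grip_width: 0.517
finger_force: 20.0
```

Call:
drive_tool([
  {"translation": [-0.006, 0.001, 0], "rot": [0, 0, 0], "hand": 0.035},
  {"translation": [-0.014, 0, 0], "rot": [0, 0, 0], "hand": 0.035},
  {"translation": [-0.016, 0, 0], "rot": [0, 0, 0], "hand": 0.035},
  {"translation": [-0.016, 0, 0], "rot": [0, 0, 0], "hand": 0.035},
  {"translation": [-0.016, 0, 0], "rot": [0, 0, 0], "hand": 0.035},
  {"translation": [-0.016, 0, 0], "rot": [0, 0, 0], "hand": 0.035},
  {"translation": [-0.016, 0, 0], "rot": [0, 0, 0], "hand": 0.035},
  {"translation": [-0.016, 0, 0], "rot": [0, 0, 0], "hand": 0.035},
])

```text
time_s: 28.78
tcp_pos: [389.2, -402.7, -0.9]
ee_rot: [[1.0, 0.019, 0.002], [0.019, -1.0, -0.001], [0.002, 0.001, -1.0]]
wrist_force: [4.6, -0.5, 3.8]
grip_width: 0.524
finger_force: 20.0
```

Call:
drive_tool([
  {"translation": [-0.014, 0, 0], "rot": [0, 0, 0], "hand": 0.035},
  {"translation": [-0.008, 0, 0], "rot": [0, 0, 0], "hand": 0.035},
  {"translation": [0, 0, 0], "rot": [0, 0, 0], "hand": 0.035},
  {"translation": [0, 0, 0], "rot": [0, 0, 0], "hand": 0.035},
])

```text
time_s: 29.28
tcp_pos: [365.6, -402.7, -0.9]
ee_rot: [[1.0, 0.017, -0.002], [0.017, -1.0, -0.0], [-0.002, 0.0, -1.0]]
wrist_force: [1.6, -0.6, 8.6]
grip_width: 0.519
finger_force: 20.0
```

```bash
python3 scr.py
```

```text
[ 365.6 -402.7   -0.9] 0.9833461291940004 [ 1.6 -0.6  8.6] 0.5190945954259527
top 284.5 194.5 4 [ 511.1 -383.4   52. ]
top 295.5 194.5 4 [ 511.7 -409.6   52. ]
top 290.7 240.7 15 [ 401.7 -399.8   52. ]
top 306.0 247.0 3 [ 387.5 -436.4   52. ]
top 294.0 249.0 3 [ 382.1 -408.    52. ]
top 301.0 248.0 5 [ 384.9 -424.6   52. ]
top 305.2 252.4 27 [ 374.8 -434.7   52. ]
top 283.0 255.3 3 [ 366.7 -382.2   52. ]
scene 249.0 225.5 2 [ 536.9 -302.1   52. ]
scene 222.5 236.0 2 [ 462.2 -278.1   52. ]
scene 227.0 237.0 5 [ 467.1 -289.1   52. ]
scene 236.5 236.8 8 [ 483.8 -306.4   52. ]
scene 267.0 248.5 6 [ 502.7 -390.7   52. ]
scene 275.2 253.4 5 [ 503.  -416.4   52. ]
scene 236.5 260.0 4 [ 423.9 -360.7   52. ]
scene 275.5 261.0 4 [ 483.6 -432.8   52. ]
scene 214.4 264.4 9 [ 378.4 -331.3   52. ]
scene 249.7 266.7 54 [ 428.5 -398.5   52. ]
scene 228.5 282.0 8 [ 360.6 -393.4   52. ]
scene 243.5 284.2 13 [ 378.5 -423.2   52. ]
scene 236.5 288.5 2 [ 358.6 -420.    52. ]
```

Call:
drive_tool([
  {"translation": [0, 0, 0], "rot": [0, 0, -1.3], "hand": 0.035},
  {"translation": [0, 0, 0], "rot": [0, 0, 0], "hand": 0.065},
  {"translation": [0, 0, 0], "rot": [0, 0, 0], "hand": 0.065},
  {"translation": [0, 0, 0], "rot": [0, 0, 0], "hand": 0.065},
  {"translation": [0, 0, 0.02], "rot": [0, 0, 0], "hand": 0.065},
  {"translation": [0, 0, 0.05], "rot": [0, 0, 0], "hand": 0.065},
  {"translation": [0, 0, 0.06], "rot": [0, 0, 0], "hand": 0.065},
  {"translation": [0, 0, 0.06], "rot": [0, 0, 0], "hand": 0.065},
])

```text
time_s: 30.38
tcp_pos: [366.7, -401.9, 190.2]
ee_rot: [[1.0, -0.004, -0.001], [-0.004, -1.0, 0.001], [-0.001, -0.001, -1.0]]
wrist_force: [1.1, -0.3, -0.8]
grip_width: 0.738
finger_force: 0.0
```

Call:
drive_tool([
  {"translation": [0, 0, 0.06], "rot": [0, 0, 0], "hand": 0.065},
  {"translation": [0, 0, 0.06], "rot": [0, 0, 0], "hand": 0.065},
  {"translation": [0, 0, 0.05], "rot": [0, 0, 0], "hand": 0.065},
  {"translation": [0, 0, 0], "rot": [0, 0, 0], "hand": 0.065},
  {"translation": [0, 0, 0], "rot": [0, 0, 0], "hand": 0.065},
])

```text
time_s: 31.0
tcp_pos: [366.8, -401.5, 357.7]
ee_rot: [[1.0, -0.004, -0.001], [-0.004, -1.0, 0.002], [-0.001, -0.002, -1.0]]
wrist_force: [0.5, 0.4, -0.5]
grip_width: 0.742
finger_force: 0.0
```

Run:
```python
from scr import *
s=r.read_state();print(s["tcp_pos"],s["wrist_force"],s["time_s"])
f=r.grab_frame("wrist");T=wristT(f);c=r.grab_frame("scene");t=r.grab_frame("top")
for n,F,Q,b in [("w",f,T,(200,320,0,300)),("t",t,None,(270,310,140,270)),("s",c,None,(205,300,220,310))]:
    for a in yellows(F,*b): print(n,np.array(a),plane(F,*a[:2],43,Q))
g=t["img"].max(2)<60;ys,xs=np.nonzero(g[115:175,225:247]);print("grip px",xs.mean()+225,ys.mean()+115,len(xs))
c0=np.load("pics/scene0.npy",allow_pickle=True).item()["img"];t0=np.load("pics/top0.npy",allow_pickle=True).item()["img"]
d=lambda a,b,u0,u1,v0,v1:np.abs(a[v0:v1,u0:u1].astype(int)-b[v0:v1,u0:u1]).mean()
print("tin",d(c["img"],c0,260,300,292,330),d(t["img"],t0,320,355,225,258),"fin",d(c["img"],c0,315,365,255,310),d(t["img"],t0,347,376,142,215),"oil",d(t["img"],t0,145,177,160,188),"grip scene",d(c["img"],c0,240,275,138,168))
```

```text
[ 366.8 -401.5  357.7] [ 0.5  0.4 -0.5] 31.0
w [248.7  59.7  15. ] [ 510.8 -387.9   43. ]
w [265.7  59.5  14. ] [ 510.9 -414.2   43. ]
w [257.7 132.2  41. ] [ 400.4 -401.2   43. ]
w [250.2 152.8  11. ] [ 366.5 -388.5   43. ]
w [265.6 152.6  13. ] [ 366.7 -414.4   43. ]
t [285.5 194.5   4. ] [ 511.7 -386.4   43. ]
t [296.5 194.5   4. ] [ 512.2 -412.9   43. ]
t [290.5 240.5  13. ] [ 401.5 -400.3   43. ]
t [284.8 254.6   5. ] [ 367.7 -387.1   43. ]
t [295.5 254.5   4. ] [ 368.5 -412.7   43. ]
t [271.5 260.5   8. ] [ 353.1 -355.6   43. ]
t [289.3 262.3   3. ] [ 349.6 -398.3   43. ]
s [267.6 248.8   5. ] [ 510.1 -387.    43. ]
s [275.8 253.6   5. ] [ 510.7 -412.7   43. ]
s [275.7 261.7   3. ] [ 489.1 -429.4   43. ]
s [242.3 276.5  15. ] [ 400.  -400.7   43. ]
s [228.3 282.    7. ] [ 366.  -387.6   43. ]
s [236.7 288.    7. ] [ 365.6 -414.2   43. ]
s [243.3 290.3   3. ] [ 370.5 -430.    43. ]
grip px 237.0379403794038 145.6341463414634 369
tin 0.5427631578947368 9.548340548340548 fin 0.7235151515151516 8.391749330814045 oil 7.994419642857143 grip scene 26.206031746031748
```

Run:
```python
from scr import *
t=r.grab_frame("top")["img"];t0=np.load("pics/top0.npy",allow_pickle=True).item()["img"]
for n,im in (("now",t),("before",t0)):
    h=cv2.cvtColor(im,cv2.COLOR_RGB2HSV)[160:188,145:177];m=((h[...,0]<10)|(h[...,0]>172))&(h[...,1]>120)
    y,x=np.nonzero(m);print(n,x.mean(),y.mean(),len(x))
print(t[160:188,145:177].mean((0,1)),t0[160:188,145:177].mean((0,1)))
```

```text
now 10.767857142857142 12.732142857142858 56
before 10.767857142857142 12.732142857142858 56
[161.1 158.4 145.7] [152.9 150.3 138. ]
```

The oiler has not moved, only the exposure has changed. Handing in.

```bash
python3 -c "
from workcell import r
print(r.sign_off())"
```

```text
the job is handed in; nothing more can be done
None
```

The case is closed (cover measured home at z≈43), drawn out flat and lengthwise to the front of the bed clear of the ram, with the lever eased back to rest and the finished case, tin and oil bottle undisturbed; handed in at about 31 s of the 72 s allowed.

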